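# Index the banding wheel to the long scale line

## Robot

A 6-joint arm with a two-finger parallel gripper is mounted at the origin on the work surface. World frame = base frame: x ahead of the robot, y to its left, z up, the work surface at z = 0. Lengths are in m, angles in rad, forces in N, time in s.
With the tool pointing down it reaches from about 0.25 to 0.775 m from the base axis. Payload 4 kg.
Tool frame: the origin (TCP) lies at the very end of the fingers, on their centre line; the grasp point (between the pads) lies 19 mm behind it; z points along the fingers, y is the direction in which the jaws open and shut (so a half turn about z gives the same grasp; the last joint's range is limited). The gripper opens to 94 mm and grips with 3 to 60 N. Pads are 16 mm wide; open, the fingers measure 119 mm over their backs; the gripper's body (75 mm by 177 mm) begins 78 mm behind the grasp point.
Start: joints at [-1.392, 0.087, 1.371, -0, 1.684, -0.103], TCP at [0.153, -0.528, 0.206] pointing down, gripper open.
Joint ranges: [-3.1, 3.1], [-0.76, 2.03], [0.27, 2.55], [-1.08, 4.22], [0.17, 2.65], [-2.57, 2.57]. Speed limits (rad/s): [2.79, 2.79, 3.14, 3.14, 3.14, 3.14].

## Interface

Orientations are given as [roll, pitch, yaw] about the fixed x, y, z axes, in that order (R = Rz(yaw) Ry(pitch) Rx(roll)).
In Python, from bench import robot, cams, models gives the robot as it stands.
- The arm moves only by the tool step_arm, never from a script. Its argument "series" is a list of rows, each a list of 5 numbers: the gripper command: -1 is shut, 1 is fully open, values between are in proportion, then the shift along the tool's x, y, z in mm, then the turn about the tool's z in degrees. A call has 1 to 20 rows; each row is the pose to reach, as a shift and turn from the pose commanded when the call began, along the tool's axes at that moment; what a row does not reach only later rows make up. A row lasts 1/8 s, in which the tool goes at most 62.5 mm and 10.7 degrees, less where a joint would pass 70% of its speed; a pose out of reach is approached as far as the arm can. A call with a gripper value outside its range is refused whole. The fingers move at their own pace and stop on an object; the grip force is fixed at half the most. Time passes only in rows, so rows that repeat a pose let the fingers close. It gives the time, the measured TCP pose, the force and the opening at its end, in the units of the state.
- robot.get_obs(): the state, without advancing time (a new reading comes with each control period).
- cams.snapshot(name): name is "scene" or "top" or "wrist"; returns a dict with "pixels" (480x640x3 uint8, red, green, blue), "fov_y" (degrees; the focal length in pixels is half the picture's height over the tangent of half this angle, whatever the lens; pixels are square), "cx", "cy" (the principal point, pixels), "R" (3x3) and "t" (3): a world point X has camera coordinates R X + t. Camera axes: x right, y down, z forward; pixel columns grow to the right and rows downward; lengths in m; the calibration is good to about 2 mm. A picture is of the moment at which its call begins. There is no depth.
- robot.close_job(): hands the job in, once; it reports no verdict.
Trained networks look in a picture, given as the dict that the camera call returned (one of the last four; its "shot" number tells which), for a name from the list of things; names that differ only in an ending like _2 or _b are one class to them, and where a whole thing is asked for, a point or a joint stands for the part that bears it (a point fixed in the world has none). Each returns a list of dicts, best first, with "p" (0 to 1); they miss things now and then, are a little off and sometimes report something else, mostly with a low value. They report only what shows in the picture. A call takes as long as a camera call. They do not tell look-alikes from the thing itself.
- models.find_in(picture, label): "position" ([x, y, z] in m, in world coordinates, good to about 4 mm: the middle of the surface that is visible of it).
- models.pinpoint(picture, label): "position" ([x, y, z] in m, in world coordinates, good to about 4 mm: a listed point, or the origin of a listed thing).
The state is a dict: "time": time; "joint_positions": joint angles; "qvel": joint speeds; "joint_torque": joint torques, N m; "tool_pos": TCP position; "ee_rot": TCP orientation; "wrist_force": force on the tool from outside, world axes, zero at the start; "wrist_torque": the same for the moment, N m; "width": finger opening in m.
Only numpy, scipy, OpenCV 4.12 (cv2) and the standard library are available. Lean on these libraries where they do the work, as an engineer would, in place of code of your own. Each camera call takes 0.05 s, during which the arm holds its last target. There are 200 camera calls.

## Task

The bowl on the banding wheel is to be decorated at its next station: with the outside of the fingers, push the wheel's upright pegs round, either way, until the index mark on the turning plate lines up with the one long line on the fixed rim. Push gently and turn slowly so that the bowl rides along in its place; do not touch, lift or tip the bowl, and do not disturb the other things on the table. Never take a peg between the fingers, and finish with the hand clear of the wheel.

Things in the scene. Friction and masses are not known exactly. Their poses are not given: they have to be found in the camera images.
- base: white-painted round housing of the banding wheel, fixed to the table, 300 mm across and 60 mm high; origin at the centre of its underside, on the wheel's upright axis. The turning plate (aluminium, 210 mm across) is set into it, its top level with the housing's fixed rim, 60 mm above the table. The base's x axis points from the axis to the long target line. The rim has 23 short, thin lines (10 x 2 mm) every 15 degrees, and one long broad target line.
- plate (a joint): angle of the turning plate in rad, anticlockwise from above positive: the angle of the index mark measured from the target line. 0 or 2 pi (a full turn) means lined up. It turns freely past a full turn, either way. Friction (about 0.15 N m) stops it at once where it is left. The plate carries three dark rubber-sleeved pegs to push, 14 mm across, 40 mm tall (top 100 mm above the table), centred 85 mm from the axis, at 60, 180 and 300 degrees anticlockwise from the index mark.
- index_mark (a point): the outer end of the index mark: a dark radial bar on the plate, 32 x 5 mm, the only such bar on it, reaching to the plate's edge; the point is 106 mm from the axis, at the plate's top height
- target_line (a point): the inner end of the target line: the only long broad line on the fixed rim, 36 x 5 mm, radial; the point is 106 mm from the axis, at the rim's height, so it coincides with index_mark when they are lined up
- plate_centre (a point): the middle of the plate's top face, on the axis, 60 mm above the table
- peg0 (a point): a peg to push, 60 degrees anticlockwise from the index mark: upright dark rubber-sleeved pin, 14 mm across, from the plate's face (60 mm above the table) to 100 mm above the table, 85 mm from the axis; the point is on its centre line, half-way up (80 mm above the table)
- peg1 (a point): a peg to push, 180 degrees anticlockwise from the index mark: upright dark rubber-sleeved pin, 14 mm across, from the plate's face (60 mm above the table) to 100 mm above the table, 85 mm from the axis; the point is on its centre line, half-way up (80 mm above the table)
- peg2 (a point): a peg to push, 300 degrees anticlockwise from the index mark: upright dark rubber-sleeved pin, 14 mm across, from the plate's face (60 mm above the table) to 100 mm above the table, 85 mm from the axis; the point is on its centre line, half-way up (80 mm above the table)
- bowl: loose terracotta bowl, 72 mm across the rim, 45 mm high, standing at most 6 mm off the middle of the turning plate; origin at the centre of its underside
- jar: bystander: lidded white plastic jar, 60 mm across, 75 mm high, standing beside the wheel; origin at the centre of its underside
- cone: bystander: grey fired cone, 52 mm across its foot, 80 mm high, standing on the other side of the wheel; origin at the centre of its underside
- brush: bystander: flat brush about 190 mm long, lying beyond the wheel, across the table; origin near its middle, on the table
Things that resemble listed ones, but are neither listed nor needed, are in the scene too. What is shaped like the bowl but green is not meant.

How it is judged:
By the outcome, as a careful person would: the job done as asked, in the order asked, and still so for the second after the job is handed in, with the robot touching nothing.
It also fails if it takes over 48 s, if anything falls off the work surface, if the arm or the gripper's body presses on something with over 40 N, if the wrist force passes 120 N, or if a joint passes its speed limit or range.

## Working session

There is one attempt and no reset: what is moved stays moved. The work goes in short steps, Python scripts to look and compute and a tool call to move; the robot and the scene stay as the last step left them, time stands still between calls to the robot, and variables do not carry over. Pictures are saved under pics/ and viewed, about 8 in all and at most 12, crops included, and the job is handed in when it is done.

Besides the shell and the picture viewer there is one more tool, called as name(argument=value, ...) on one line, values as JSON. step_arm: Moves the arm, as the interface text tells. Its arguments: {"type":"object","properties":{"series":{"type":"array","items":{"type":"array","items":{"type":"number"}}}},"required":["series"]}

```bash
mkdir -p pics
cat > h.py <<'E'
import numpy as np, cv2
from bench import robot, cams, models
def snap(n,f=None):
    s=cams.snapshot(n)
    if f: cv2.imwrite('pics/'+f,cv2.cvtColor(s['pixels'],cv2.COLOR_RGB2BGR))
    return s
def foc(s): return 240/np.tan(np.radians(s['fov_y'])/2)
def proj(s,X):
    c=np.array(s['R'])@np.array(X)+np.array(s['t']); f=foc(s)
    return np.array([s['cx']+f*c[0]/c[2], s['cy']+f*c[1]/c[2]])
def unproj(s,uv,z):
    f=foc(s);R=np.array(s['R']);t=np.array(s['t'])
    d=R.T@np.array([(uv[0]-s['cx'])/f,(uv[1]-s['cy'])/f,1]);C=-R.T@t
    return C+d*(z-C[2])/d[2]
E
python3 - <<'E'
from h import *
np.set_printoptions(precision=4,suppress=True)
s=snap('top','top0.png'); 
for l in ['base','plate_centre','index_mark','target_line','peg0','bowl','jar','cone','brush']:
    r=models.pinpoint(s,l); print(l,[(np.round(d['position'],3),round(d['p'],2),proj(s,d['position']).round()) for d in r[:4]])
o=robot.get_obs(); print(o['time'],o['tool_pos'],o['ee_rot'],o['width'])
s=snap('scene','scene0.png')
E
```

```text
base [(array([ 0.542,  0.079, -0.001]), 0.59, array([282., 290.]))]
plate_centre [(array([0.538, 0.074, 0.058]), 0.6, array([281., 292.]))]
index_mark [(array([ 0.559, -0.03 ,  0.059]), 0.83, array([333., 281.]))]
target_line [(array([0.644, 0.068, 0.059]), 0.56, array([285., 239.]))]
peg0 [(array([0.521, 0.157, 0.082]), 0.74, array([238., 300.])), (array([0.619, 0.05 , 0.084]), 0.66, array([292., 250.])), (array([0.469, 0.019, 0.081]), 0.6, array([308., 327.])), (array([0.535, 0.077, 0.06 ]), 0.24, array([280., 293.]))]
bowl [(array([ 0.604, -0.168, -0.   ]), 0.84, array([396., 261.])), (array([0.536, 0.077, 0.057]), 0.83, array([280., 292.])), (array([ 0.466, -0.154, -0.003]), 0.81, array([391., 326.])), (array([ 0.56 , -0.029,  0.058]), 0.61, array([332., 281.]))]
jar [(array([ 0.606, -0.37 , -0.002]), 0.91, array([490., 259.])), (array([0.645, 0.07 , 0.059]), 0.57, array([284., 239.]))]
cone [(array([ 0.544,  0.389, -0.002]), 0.89, array([138., 289.]))]
brush [(array([0.783, 0.017, 0.003]), 0.91, array([310., 180.]))]
0.5 [ 0.1529 -0.5283  0.2055] [3.1415 0.     0.2818] 0.09400923825304011
```

View pics/top0.png

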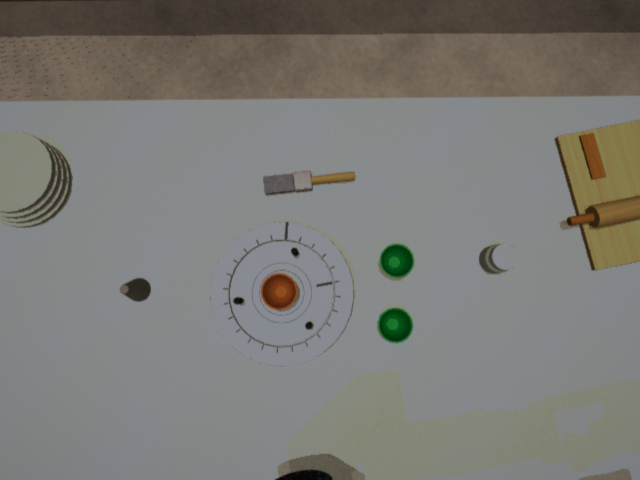

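View pics/scene0.png

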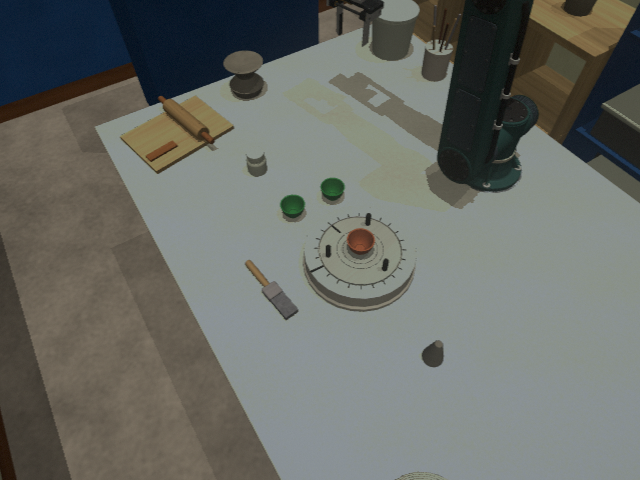

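Top view: the wheel centre is at about (281,292). The long target line is at (287,231) and the index bar at (325,284). The pegs are at (295,252), (238,300) and (309,326), and the terracotta bowl is at (281,292).

Look-alikes:
- **Pegs:** the three at (295,252), (238,300) and (309,326). I choose the near-right one, (309,326), as peg2.
- **Bowls:** terracotta at (281,292) is the one meant. The green ones at (397,261) and (395,325) are not.
- **Index mark:** the bar on the plate at (325,284), against the long rim line at (287,231) and the short rim ticks.

Next I'll rectify the plate plane for a close crop and measure.

```bash
cat >> h.py <<'E'
def rect(s,c,mm=0.6,n=560,z=0.06):
    # rectified image of plane z: col right = +x, row up = +y
    w=np.array([[-1,-1],[1,-1],[1,1],[-1,1]])*n*mm/2000
    src=np.float32([proj(s,[c[0]+a,c[1]+b,z]) for a,b in w])
    dst=np.float32([[n/2+a*1000/mm,n/2-b*1000/mm] for a,b in w])
    return cv2.warpPerspective(s['pixels'],cv2.getPerspectiveTransform(src,dst),(n,n),flags=cv2.INTER_CUBIC)
def prof(s,c,r0,r1,z=0.06):
    g=s['pixels'].mean(2).astype(np.float32); th=np.radians(np.arange(-180,180,.25)); out=[]
    for r in np.arange(r0,r1,.001):
        p=np.array([proj(s,[c[0]+r*np.cos(t),c[1]+r*np.sin(t),z]) for t in th],np.float32)
        out.append(cv2.remap(g,p[:,0].copy(),p[:,1].copy(),cv2.INTER_CUBIC).ravel())
    m=np.mean(out,0); return np.degrees(th), cv2.medianBlur(m.reshape(1,-1).astype(np.float32),5).ravel()
def darkpk(th,m,k=6,w=5):
    from scipy.ndimage import median_filter
    d=np.clip(median_filter(m,81,mode='wrap')-m,0,None); res=[]; e=d.copy()
    for _ in range(k):
        i=e.argmax(); dd=(th-th[i]+180)%360-180; q=np.abs(dd)<w
        res.append((round(th[i]+float((dd[q]*d[q]).sum()/d[q].sum()),2),round(float(d[i]),1))); e[np.abs(dd)<w+3]=0
    return res
E
python3 - <<'E'
from h import *
s=snap('top'); c=np.array([.539,.076])
from scipy.optimize import least_squares
# centre from the 15-degree ticks
for it in range(4):
    th,m=prof(s,c,.1075,.114); pk=darkpk(th,m,24,4)
    a=np.array([p[0] for p in pk]); 
    def f(v):
        P=c+.111*np.c_[np.cos(np.radians(a)),np.sin(np.radians(a))]-v[:2]
        q=np.degrees(np.arctan2(P[:,1],P[:,0]))-v[2]; return (q+7.5)%15-7.5
    r=least_squares(f,[*c,np.degrees(np.angle(np.exp(1j*np.radians(a*24)).mean()))/24],loss='soft_l1',x_scale=[.01,.01,5]); c=r.x[:2]; print(c,r.x[2]%15,np.abs(f(r.x)).round(1).max())
print('target',darkpk(*prof(s,c,.118,.138),3)); print('index',darkpk(*prof(s,c,.08,.102),4)); print('pegs',darkpk(*prof(s,c,.08,.09,.1),4,8))
im=rect(s,c); cv2.imwrite('pics/r0.png',im[:,:,::-1])
E
```

```text
[0.53663517 0.07390251] 11.080906780397399 1.8
[0.53648434 0.07395777] 11.036441240393897 0.4
[0.53647695 0.0739572 ] 11.02985405560867 0.3
[0.53648078 0.07394496] 11.034880982256615 0.3
target [(np.float64(-3.95), 85.4), (np.float64(26.0), 4.8), (np.float64(131.22), 4.2)]
index [(np.float64(100.47), 83.9), (np.float64(-79.11), 81.8), (np.float64(-139.71), 49.0), (np.float64(-17.88), 45.2)]
pegs [(np.float64(101.11), 89.5), (np.float64(-79.93), 80.9), (np.float64(-138.14), 79.5), (np.float64(-20.09), 60.6)]
```

View pics/r0.png

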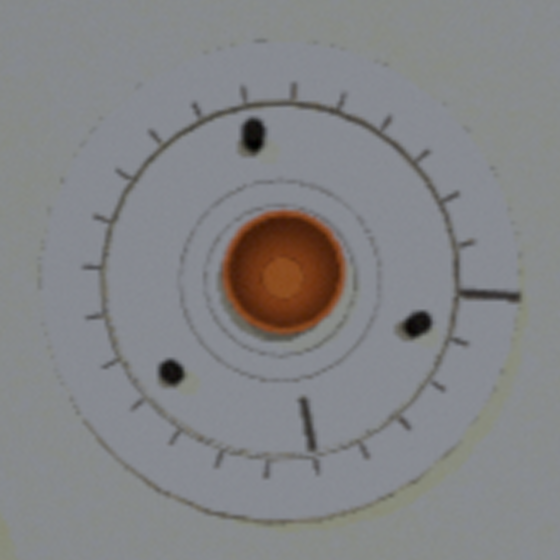

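Measured centre (0.5365, 0.0739), target at −3.96° and index at −79.1°, so the plate needs +75.1° anticlockwise. The crop confirms peg2 at (172,372), the index bar at (308,425) and the target line at (490,295). I'll push peg2, at −139.1°, from behind with the fingers shut.

step_arm(series=[[-1, 15, -16, 0, 0], [-1, 45, -48, 0, -2], [-1, 75, -81, 0, -4], [-1, 105, -113, 0, -6], [-1, 135, -145, 0, -8], [-1, 165, -177, 0, -10], [-1, 195, -210, 0, -12], [-1, 225, -242, 0, -14], [-1, 255, -274, 0, -16], [-1, 285, -306, 0, -18], [-1, 315, -339, 0, -20], [-1, 345, -371, 0, -22], [-1, 375, -403, 0, -24], [-1, 405, -435, 10, -24.7], [-1, 430, -462, 30, -24.7], [-1, 441.2, -474.5, 50, -24.7], [-1, 441.2, -474.5, 60, -24.7], [-1, 441.2, -474.5, 60, -24.7]])

```text
time: 2.85
tool_pos: [0.4436, 0.0501, 0.1449]
ee_rot: [-3.141, 0.001, 0.713]
wrist_force: [-0.5, -0.9, -0.3]
width: 0.001
```

step_arm(series=[[-1, 0, 0, 10, 0], [-1, 0, 0, 22, 0], [-1, 0, 0, 34, 0], [-1, 0, 0, 46, 0], [-1, 0, 0, 56, 0], [-1, 0, 0, 64, 0], [-1, 0, 0, 70, 0], [-1, 0, 0, 73, 0], [-1, 0, 0, 73, 0]])

```text
time: 3.98
tool_pos: [0.4448, 0.0502, 0.0724]
ee_rot: [3.142, 0.0, 0.713]
wrist_force: [-0.3, -0.0, 0.8]
width: 0.0005
```

Run:
```python
from h import *
a=snap('scene'); b=snap('wrist')
p=a['pixels'][190:320,290:430]; p=cv2.resize(p,(520,480),interpolation=cv2.INTER_CUBIC)[:, :400] if 0 else cv2.resize(p,None,fx=3,fy=3,interpolation=cv2.INTER_CUBIC)
q=cv2.resize(b['pixels'],None,fx=.59,fy=.59); H=max(p.shape[0],q.shape[0])
z=np.zeros((H,p.shape[1]+q.shape[1],3),np.uint8); z[:p.shape[0],:p.shape[1]]=p; z[:q.shape[0],p.shape[1]:]=q
print(z.shape); cv2.imwrite('pics/c1.png',z[:,:,::-1])
```

```text
(390, 798, 3)
```

View pics/c1.png

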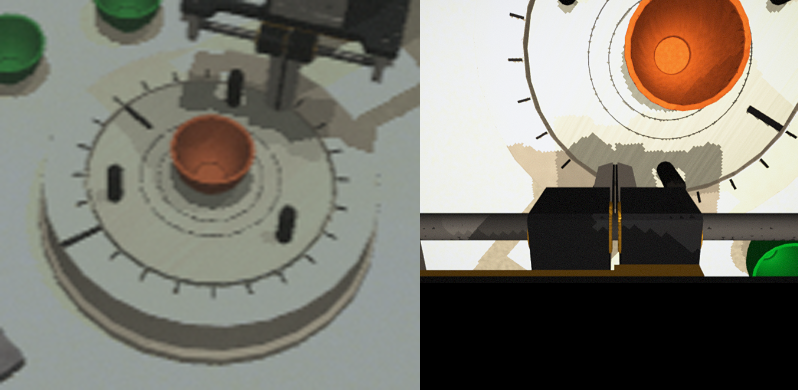

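The finger is down behind peg2 with a clear gap to the peg and the bowl: finger at (285,85) and peg2 at (235,85) in the left half. I'll creep in to contact.

step_arm(series=[[-1, 0, 3, 0, 0], [-1, 0, 6, 0, 0], [-1, 0, 9, 0, 0], [-1, 0, 12, 0, 0], [-1, 0, 14.5, 0, 0], [-1, 0, 16.5, 0, 0], [-1, 0, 18, 0, 0], [-1, 0, 19, 0, 0], [-1, 0, 19.8, 0, 0], [-1, 0, 20.5, 0, 0], [-1, 0, 21.2, 0, 0], [-1, 0, 21.9, 0, 0], [-1, 0, 22.5, 0, 0], [-1, 0, 22.5, 0, 0]])

```text
time: 5.82
tool_pos: [0.4594, 0.0332, 0.0725]
ee_rot: [-3.141, 0.0, 0.713]
wrist_force: [-1.8, 1.5, 0.7]
width: 0.0007
```

Run:
```python
from h import *
c=np.array([.5365,.0739]); s=snap('top')
print('index',darkpk(*prof(s,c,.08,.102),5)); o=robot.get_obs(); print(o['tool_pos'],o['wrist_force'],o['wrist_torque'])
A=np.array([85,19.5])
for f in [.3,1,2,3,5,8,10,12,15,16,18,20,22,24,25]:
    a=np.radians(f);C,S=np.cos(a),np.sin(a); print(f,(A-[C*A[0]+S*A[1],-S*A[0]+C*A[1]]).round(1))
```

```text
index [(np.float64(101.22), 86.9), (np.float64(-78.2), 81.6), (np.float64(-17.17), 51.8), (np.float64(144.04), 13.1), (np.float64(-93.01), 8.4)]
[0.45932458 0.0332197  0.07241197] [-1.73310514  1.71443268  0.84605606] [0.15534451 0.24829117 0.00251904]
0.3 [-0.1  0.4]
1 [-0.3  1.5]
2 [-0.6  3. ]
3 [-0.9  4.5]
5 [-1.4  7.5]
8 [-1.9 12. ]
10 [-2.1 15.1]
12 [-2.2 18.1]
15 [-2.2 22.7]
16 [-2.1 24.2]
18 [-1.9 27.2]
20 [-1.5 30.2]
22 [-1.1 33.3]
24 [-0.6 36.3]
25 [-0.3 37.7]
```

Contact: the plate has moved about 0.9° at about 2 N, which matches the stated friction. 74.2° remain. I'll push along the arc.

step_arm(series=[[-1, -0.1, 0.4, 0, -0.3], [-1, -0.3, 1.2, 0, -0.8], [-1, -0.5, 2.2, 0, -1.5], [-1, -0.8, 3.7, 0, -2.5], [-1, -1.1, 5.5, 0, -3.7], [-1, -1.4, 7.5, 0, -5], [-1, -1.6, 9.5, 0, -6.3], [-1, -1.8, 11.4, 0, -7.6], [-1, -2, 13.4, 0, -8.9], [-1, -2.1, 15.4, 0, -10.2], [-1, -2.2, 17.4, 0, -11.5], [-1, -2.2, 19.3, 0, -12.8], [-1, -2.2, 21.3, 0, -14.1], [-1, -2.2, 23.3, 0, -15.4], [-1, -2, 25.2, 0, -16.7], [-1, -1.9, 27.2, 0, -18], [-1, -1.7, 29, 0, -19.2], [-1, -1.5, 30.5, 0, -20.2], [-1, -1.3, 31.7, 0, -21], [-1, -1.2, 32.5, 0, -21.5]])

```text
time: 8.38
tool_pos: [0.4799, 0.0077, 0.0724]
ee_rot: [-3.141, 0.0, 1.089]
wrist_force: [-1.5, 1.6, 0.2]
width: 0.0006
```

```bash
cat > chk.py <<'E'
from h import *
c=np.array([.5365,.0739]); s=snap('top')
print('index',darkpk(*prof(s,c,.08,.102),6)); print('target',darkpk(*prof(s,c,.118,.138),3)); o=robot.get_obs(); print(o['time'],o['tool_pos'],o['ee_rot'],o['wrist_force'])
h=cv2.cvtColor(s['pixels'],cv2.COLOR_RGB2HSV); k=((h[...,0]<14)&(h[...,1]>130)&(h[...,2]>60)).astype(np.uint8); k[:,:240]=0;k[:,330:]=0;k[:240]=0;k[340:]=0
n,l,st,ce=cv2.connectedComponentsWithStats(k);i=1+st[1:,4].argmax(); print('bowl px',ce[i],st[i,4],unproj(s,ce[i],.1))
E
python3 chk.py
```

```text
index [(np.float64(122.24), 77.0), (np.float64(-56.46), 63.7), (np.float64(4.29), 59.7), (np.float64(170.69), 49.4), (np.float64(152.33), 16.9), (np.float64(-108.41), 13.6)]
target [(np.float64(-3.93), 88.9), (np.float64(172.4), 29.5), (np.float64(-107.11), 8.3)]
8.425 [0.47993425 0.00761413 0.07244864] [3.14144021e+00 2.03679101e-04 1.08883024e+00] [-1.64583462  1.65085761 -0.03657729]
bowl px [279.02670227 287.38718291] 749 [0.54510461 0.07477975 0.1       ]
```

step_arm(series=[[-1, -0.1, 0.4, 0, -0.3], [-1, -0.3, 1.2, 0, -0.8], [-1, -0.5, 2.2, 0, -1.5], [-1, -0.8, 3.7, 0, -2.5], [-1, -1.1, 5.5, 0, -3.7], [-1, -1.4, 7.5, 0, -5], [-1, -1.6, 9.5, 0, -6.3], [-1, -1.8, 11.4, 0, -7.6], [-1, -2, 13.4, 0, -8.9], [-1, -2.1, 15.4, 0, -10.2], [-1, -2.2, 17.4, 0, -11.5], [-1, -2.2, 19.3, 0, -12.8], [-1, -2.2, 21.3, 0, -14.1], [-1, -2.2, 23.3, 0, -15.4], [-1, -2, 25.2, 0, -16.7], [-1, -1.9, 27.2, 0, -18], [-1, -1.7, 29, 0, -19.2], [-1, -1.5, 30.5, 0, -20.2], [-1, -1.3, 31.7, 0, -21], [-1, -1.2, 32.5, 0, -21.5]])

```text
time: 10.92
tool_pos: [0.5081, -0.0085, 0.0725]
ee_rot: [-3.142, 0.0, 1.464]
wrist_force: [-1.3, 1.5, 0.9]
width: 0.0001
```

```bash
cat >> chk.py <<'E'
p=cv2.cvtColor(cv2.imread('pics/top0.png'),cv2.COLOR_BGR2HSV);h=p;k=((h[...,0]<14)&(h[...,1]>130)&(h[...,2]>60)).astype(np.uint8); k[:,:240]=0;k[:,330:]=0;k[:240]=0;k[340:]=0
n,l,st,ce=cv2.connectedComponentsWithStats(k);i=1+st[1:,4].argmax(); print('start px',ce[i],st[i,4])
cv2.imwrite('pics/r2.png',rect(s,c)[:,:,::-1])
E
python3 chk.py
```

```text
index [(np.float64(25.31), 74.9), (np.float64(143.23), 60.1), (np.float64(-175.77), 52.4), (np.float64(-35.87), 28.3), (np.float64(-78.2), 10.0), (np.float64(167.25), 6.8)]
target [(np.float64(-3.93), 89.1), (np.float64(-179.19), 58.2), (np.float64(-160.71), 25.2)]
10.975 [ 0.50823049 -0.00851023  0.07244902] [3.14144292e+00 1.94423155e-04 1.46406597e+00] [-0.95024804  1.00112921  0.32080698]
bowl px [268.899729  289.2303523] 369 [0.54161396 0.09433582 0.1       ]
start px [278.91059281 291.24392614] 1029
```

View pics/r2.png

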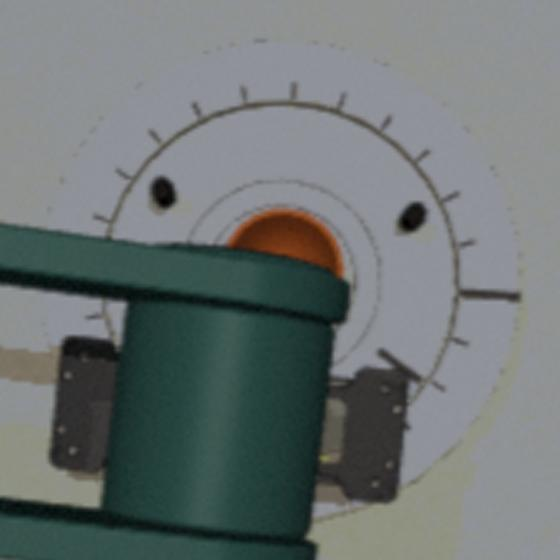

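The bowl stays at its place (285,250), partly hidden by the arm. The index mark is at (400,370), about 31° short. I'll repeat the same arc.

step_arm(series=[[-1, -0.1, 0.4, 0, -0.3], [-1, -0.3, 1.2, 0, -0.8], [-1, -0.5, 2.2, 0, -1.5], [-1, -0.8, 3.7, 0, -2.5], [-1, -1.1, 5.5, 0, -3.7], [-1, -1.4, 7.5, 0, -5], [-1, -1.6, 9.5, 0, -6.3], [-1, -1.8, 11.4, 0, -7.6], [-1, -2, 13.4, 0, -8.9], [-1, -2.1, 15.4, 0, -10.2], [-1, -2.2, 17.4, 0, -11.5], [-1, -2.2, 19.3, 0, -12.8], [-1, -2.2, 21.3, 0, -14.1], [-1, -2.2, 23.3, 0, -15.4], [-1, -2, 25.2, 0, -16.7], [-1, -1.9, 27.2, 0, -18], [-1, -1.7, 29, 0, -19.2], [-1, -1.5, 30.5, 0, -20.2], [-1, -1.3, 31.7, 0, -21], [-1, -1.2, 32.5, 0, -21.5]])

```text
time: 13.48
tool_pos: [0.5403, -0.0132, 0.0724]
ee_rot: [-3.142, 0.0, 1.839]
wrist_force: [-2.1, 0.2, -0.2]
width: 0.0006
```

```bash
python3 chk.py
```

```text
index [(np.float64(46.11), 88.0), (np.float64(-175.54), 58.2), (np.float64(-119.72), 12.5), (np.float64(164.48), 11.8), (np.float64(-19.66), 10.9), (np.float64(-141.63), 5.5)]
target [(np.float64(-3.94), 89.6), (np.float64(-179.12), 60.4), (np.float64(-114.68), 15.2)]
13.525 [ 0.54044522 -0.01314618  0.07247568] [3.14148277e+00 2.63827335e-04 1.83931241e+00] [-1.70619473 -0.57155185 -0.10664657]
bowl px [268.69354839 291.53225806] 372 [0.53719805 0.09468507 0.1       ]
start px [278.91059281 291.24392614] 1029
```

step_arm(series=[[-1, -0.1, 0.4, 0, -0.3], [-1, -0.3, 1.2, 0, -0.8], [-1, -0.5, 2.2, 0, -1.5], [-1, -0.7, 3.4, 0, -2.3], [-1, -0.9, 4.6, 0, -3.1], [-1, -1.2, 6, 0, -4], [-1, -1.4, 7.5, 0, -5], [-1, -1.6, 9, 0, -6], [-1, -1.7, 10.2, 0, -6.8], [-1, -1.8, 11.1, 0, -7.4], [-1, -1.9, 11.8, 0, -7.9], [-1, -1.9, 12.3, 0, -8.2], [-1, -1.9, 12.3, 0, -8.2]])

```text
time: 15.15
tool_pos: [0.5528, -0.0117, 0.0725]
ee_rot: [3.141, 0.0, 1.982]
wrist_force: [-2.1, 0.0, 0.7]
width: 0.0002
```

```bash
python3 chk.py | head -4
python3 - <<'E'
from h import *
s=snap('scene'); c=np.array([.5365,.0739])
for r in ([.08,.102],[.118,.138]): print(darkpk(*prof(s,c,*r),5))
t=snap('top'); R=[rect(x,c+[.09,0],.3,390) for x in (s,t)]
cv2.imwrite('pics/r3.png',np.hstack(R)[:,:,::-1])
E
```

```text
index [(np.float64(54.03), 94.0), (np.float64(-178.28), 58.6), (np.float64(-16.97), 29.6), (np.float64(-105.15), 13.7), (np.float64(-115.29), 12.5), (np.float64(-142.94), 8.0)]
target [(np.float64(-3.93), 89.4), (np.float64(178.97), 60.0), (np.float64(-156.1), 11.8)]
15.2 [ 0.55273388 -0.011646    0.07248914] [3.14138039e+00 1.90411118e-04 1.98175854e+00] [-0.80653253 -0.7762231  -0.41405773]
bowl px [267.7        291.38387097] 310 [0.53748729 0.09660929 0.1       ]
[(np.float64(-4.87), 109.8), (np.float64(53.03), 55.0), (np.float64(177.45), 30.8), (np.float64(-69.87), 13.1), (np.float64(-146.11), 7.5)]
[(np.float64(-2.84), 114.2), (np.float64(41.11), 19.3), (np.float64(-159.65), 17.6), (np.float64(26.81), 14.8), (np.float64(-43.78), 13.5)]
```

View pics/r3.png

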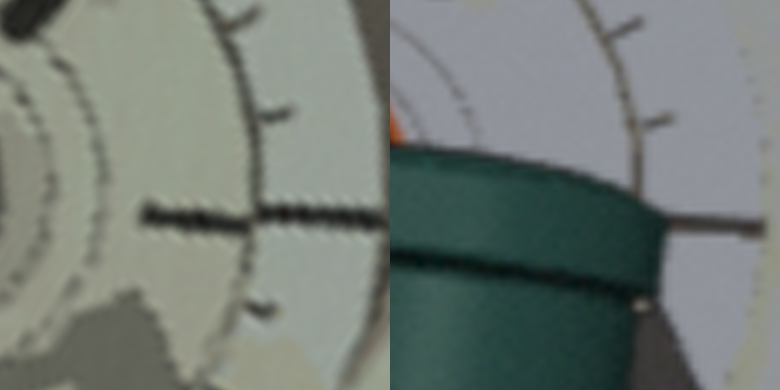

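The index mark, its outer end at (248,226), is still about 1.5° short of the target line at (260,213), and the bowl is undisturbed. I'll push 1° more, then back off, lift and look unobstructed.

step_arm(series=[[-1, -0.1, 0.4, 0, -0.3], [-1, -0.2, 1, 0, -0.7], [-1, -0.3, 1.5, 0, -1], [-1, -0.3, 1.5, 0, -1], [-1, -0.3, 0.5, 0, -1], [-1, -0.3, -3, 0, -1], [-1, -0.3, -10, 0, -1], [-1, -0.3, -20, 0, -1], [-1, -0.3, -25, -10, -1], [-1, -0.3, -25, -30, -1], [-1, -0.3, -25, -55, -1], [-1, -0.3, -35, -75, -1], [-1, -0.3, -70, -80, -1], [-1, -0.3, -110, -80, -1], [-1, -0.3, -150, -80, -1], [-1, -0.3, -190, -80, -1], [-1, -0.3, -220, -80, -1], [-1, -0.3, -240, -80, -1], [-1, -0.3, -240, -80, -1]])

```text
time: 17.68
tool_pos: [0.3323, -0.1082, 0.1534]
ee_rot: [3.14, 0.002, 1.997]
wrist_force: [0.6, -0.0, 0.2]
width: 0.0007
```

```bash
python3 chk.py; for i in 1 2; do python3 -c "
from h import *
c=np.array([.5365,.0739])
s=snap('top')
for r in ([.076,.102],[.08,.102],[.118,.138]): print(darkpk(*prof(s,c,*r),4))"; done
```

```text
index [(np.float64(55.03), 91.6), (np.float64(-5.68), 88.6), (np.float64(173.42), 45.7), (np.float64(-64.88), 39.9), (np.float64(150.41), 0.7), (np.float64(-111.45), 0.6)]
target [(np.float64(-3.93), 85.7), (np.float64(26.01), 4.7), (np.float64(130.95), 4.5)]
17.725 [ 0.33296954 -0.10799438  0.15326433] [3.13976275e+00 1.69094776e-03 1.99791269e+00] [0.25851138 0.3816692  0.85510556]
bowl px [278.53853659 292.29365854] 1025 [0.53569243 0.07564448 0.1       ]
start px [278.91059281 291.24392614] 1029
[(np.float64(-5.67), 88.1), (np.float64(55.04), 83.0), (np.float64(173.62), 42.7), (np.float64(-64.81), 38.0)]
[(np.float64(55.02), 91.3), (np.float64(-5.68), 88.0), (np.float64(173.47), 45.1), (np.float64(-64.78), 39.8)]
[(np.float64(-3.93), 85.8), (np.float64(26.21), 4.6), (np.float64(131.08), 4.1), (np.float64(-18.87), 3.9)]
[(np.float64(-5.67), 87.7), (np.float64(55.03), 84.2), (np.float64(173.58), 44.3), (np.float64(-64.87), 38.4)]
[(np.float64(55.01), 92.5), (np.float64(-5.69), 87.7), (np.float64(173.46), 47.3), (np.float64(-64.87), 40.5)]
[(np.float64(-3.94), 86.0), (np.float64(25.94), 4.7), (np.float64(131.03), 4.5), (np.float64(11.35), 3.6)]
```

View pics/r2.png

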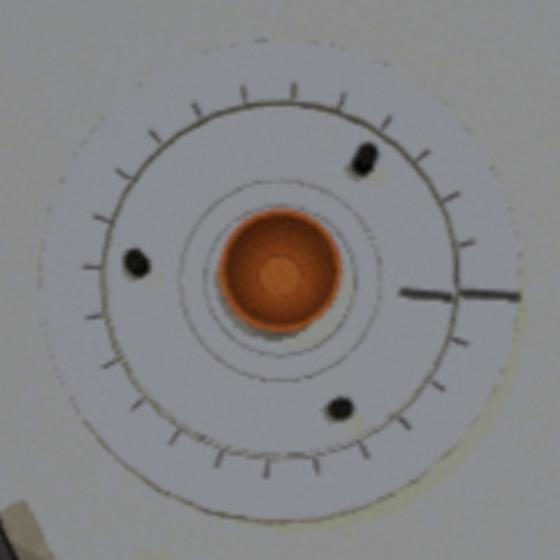

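The unobstructed view shows the index bar at (425,293), 1.7° short of the target line, with the bowl riding in place. I'll go back behind peg2 for a final nudge.

step_arm(series=[[-1, -0.2, 10, 0, 0], [-1, -0.6, 35, 0, 0], [-1, -1.3, 75, 0, 0], [-1, -2, 115, 0, 0], [-1, -2.7, 155, 0, 0], [-1, -3.3, 190, 0, 0], [-1, -3.6, 208, 0, 0], [-1, -3.7, 215, 5, 0], [-1, -3.7, 215, 20, 0], [-1, -3.7, 215, 40, 0], [-1, -3.7, 215, 60, 0], [-1, -3.7, 215, 73, 0], [-1, -3.7, 215, 80, 0], [-1, -3.7, 215, 80, 0]])

```text
time: 19.58
tool_pos: [0.5295, -0.022, 0.0722]
ee_rot: [-3.141, -0.0, 1.999]
wrist_force: [0.4, -0.4, 0.3]
width: 0.0007
```

step_arm(series=[[-1, 0, 3, 0, 0], [-1, -0.1, 8, 0, 0], [-1, -0.2, 14, 0, 0], [-1, -0.3, 19, 0, 0], [-1, -0.4, 23, 0, 0], [-1, -0.5, 25, 0, 0], [-1, -0.5, 26, 0, 0], [-1, -0.6, 26.6, 0, -0.1], [-1, -0.7, 27.2, 0, -0.5], [-1, -0.8, 27.8, 0, -0.9], [-1, -0.9, 28.4, 0, -1.3], [-1, -1, 28.8, 0, -1.5], [-1, -1, 29.1, 0, -1.7], [-1, -1, 29.1, 0, -1.7], [-1, -1, 29.1, 0, -1.7]])

```text
time: 21.45
tool_pos: [0.5567, -0.0107, 0.0724]
ee_rot: [-3.141, 0.0, 2.029]
wrist_force: [-1.4, -1.7, 1.0]
width: 0.0004
```

```bash
python3 -c "
from h import *
c=np.array([.5365,.0739])
s=snap('top')
for r in ([.08,.102],[.118,.138]): print(darkpk(*prof(s,c,*r),4))
s=snap('scene')
for r in ([.08,.102],[.118,.138]): print(darkpk(*prof(s,c,*r),4))"
```

```text
[(np.float64(56.68), 92.8), (np.float64(-179.58), 58.8), (np.float64(-15.12), 31.8), (np.float64(-112.85), 16.9)]
[(np.float64(-3.95), 74.9), (np.float64(178.04), 59.4), (np.float64(-157.85), 11.3), (np.float64(-103.66), 10.5)]
[(np.float64(-2.24), 111.6), (np.float64(55.97), 51.5), (np.float64(-180.14), 36.6), (np.float64(-66.77), 17.5)]
[(np.float64(-2.84), 114.8), (np.float64(41.17), 18.8), (np.float64(-160.32), 18.2), (np.float64(-74.81), 17.6)]
```

Peg0 moved +1.66°, as wanted. Now I'll retreat clear.

step_arm(series=[[-1, 0, -1, 0, 0], [-1, 0, -5, 0, 0], [-1, 0, -13, 0, 0], [-1, 0, -22, 0, 0], [-1, 0, -27, -10, 0], [-1, 0, -27, -35, 0], [-1, 0, -27, -65, 0], [-1, 0, -40, -90, 0], [-1, 0, -75, -100, 0], [-1, 0, -115, -100, 0], [-1, 0, -155, -100, 0], [-1, 0, -195, -100, 0], [-1, 0, -225, -100, 0], [-1, 0, -245, -100, 0], [-1, 0, -245, -100, 0], [-1, 0, -245, -100, 0]])

```text
time: 23.55
tool_pos: [0.3375, -0.1189, 0.173]
ee_rot: [3.14, 0.001, 2.029]
wrist_force: [0.4, 0.2, 0.0]
width: 0.0005
```

```bash
python3 chk.py
python3 - <<'E'
from h import *
s=snap('top'); a=cv2.imread('pics/top0.png')
for l in ['jar','cone','brush','bowl']: print(l,[(np.round(d['position'],3),round(d['p'],2)) for d in models.pinpoint(s,l)[:3]])
cv2.imwrite('pics/top_end.png',s['pixels'][:,:,::-1])
E
```

```text
index [(np.float64(56.64), 89.1), (np.float64(-4.02), 88.9), (np.float64(174.9), 47.2), (np.float64(-63.2), 39.9), (np.float64(124.97), 0.6), (np.float64(-129.05), 0.5)]
target [(np.float64(-3.93), 86.1), (np.float64(26.12), 5.0), (np.float64(131.04), 4.1)]
23.6 [ 0.33758585 -0.11880998  0.17280534] [3.14085825e+00 4.69810090e-04 2.02937606e+00] [-0.18121223  1.1403309  -0.85000059]
bowl px [278.54731707 292.30634146] 1025 [0.53566809 0.07562731 0.1       ]
start px [278.91059281 291.24392614] 1029
jar [(array([ 0.605, -0.371, -0.001]), 0.66)]
cone [(array([ 0.544,  0.391, -0.003]), 0.72), (array([0.535, 0.073, 0.061]), 0.38), (array([ 0.539,  0.077, -0.   ]), 0.3)]
brush [(array([0.78 , 0.015, 0.004]), 0.85)]
bowl [(array([ 0.602, -0.166, -0.001]), 0.89), (array([ 0.463, -0.156, -0.003]), 0.82), (array([0.534, 0.077, 0.06 ]), 0.56)]
```

View pics/r2.png

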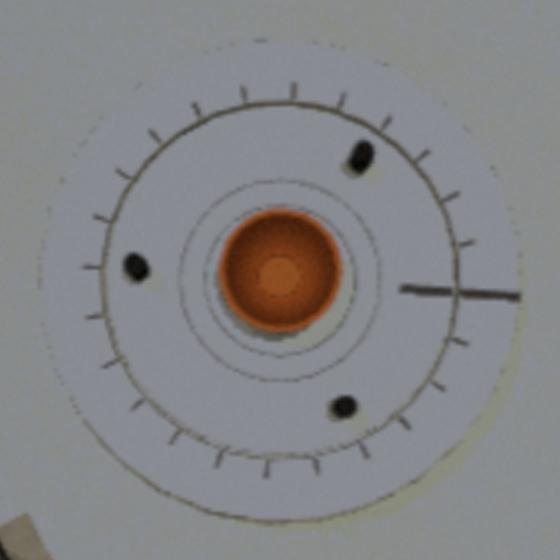

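The index bar (400–455, 291) and the target line (460–520, 294) now form one straight line, within 0.1°. The bowl is upright in the middle and the hand is clear of the wheel, so I'm handing in.

```bash
python3 -c "
from bench import robot
print(robot.close_job())"
```

```text
the job is handed in; nothing more can be done
None
```

I turned the wheel about 75° anticlockwise, so the index mark now lines up with the long target line, and handed the job in at about 23.7 s of the 48 s allowed. I pushed only peg2, with the outside of the closed fingers. The first look with the hand clear showed the mark 1.7° short, so I went back for a small nudge and then withdrew.

- **Alignment:** the last top view puts the index at −4.02° and the target at −3.93°, a difference of about 0.1°. The scene camera, partly obstructed and with a less certain centre, read 0.6° the other way just before I withdrew. I relied on the clear top view.
- **Bowl:** it stands in the middle of the plate, and its image moved about one pixel, as expected from riding round with the plate.
- **Other things:** the jar, cone, brush and green bowls are where they were, within the networks' 4 mm accuracy.
- **Forces:** the wrist readings I saw stayed below about 3 N. The hand was clear of the wheel at the end.

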